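Run the block up to the sanding drum and hold the guard open

TASK

The luthier wants to look at how the maple block meets the drum of the (switched-off) spindle sander. With the guard flap still shut, slide the carriage by its upright grip along its rods until it is home against the end stop; then raise the sprung guard flap by its cross handle to 60 degrees from shut and keep holding it there. The program finishes while the gripper is still holding the flap up, with the carriage still home; leave the other things on the bench and on the sander undisturbed.

Things in the scene. Friction and masses are not known exactly. Their poses are not given: they have to be found in the camera images.
- sander: fixed green bench sander. Origin on the bench; axes: x front (robot side) to back, y along the rods towards the drum housing, z up. Base, 30 mm high, spans x -140 to 130, y -240 to 210 mm. Housing: open-topped box, 130 mm high, x -63 to 83, y 26 to 194 mm. At y 200 mm stands a quarter-circle rod scale, 80 mm radius about the hinge line (top 216 mm); brass marks at 30 and 60 degrees (60 the longer)
- carriage (a joint): travel (m) of the carriage along the sander's +y: 0 farthest from the drum, 0.14 home, touching the end stop (a steel bar across the base before the housing). Starts between 0 and 0.06. About 2.5 N of friction plus light damping; it stays where it is left
- carriage_grip (a point): middle of the carriage's upright black round grip, 22 mm diameter, standing from 68 to 130 mm above the bench (this point at 104 mm), at x -37 mm of the sander. On its +x side (sander's frame) the clamped maple block (top 116 mm) starts 44 mm from the grip's axis and the block's steel clamp (top 124 mm) 46 mm; nothing else is near. Carriage: aluminium, 120 x 90 mm
- guard (a joint): opening angle (rad) of the aluminium guard flap: 0 shut (level, lying on the housing), grows as its front edge rises, at most 1.5; 1.047 is 60 degrees. Weight (about 0.35 kg) and a spring shut it from any angle: about 2 to 3 N at the handle are needed to raise or hold it
- guard_handle (a point): centre of the flap's cross handle: black cylinder, 20 mm diameter, 40 mm long, lying along the sander's y, 135 mm above the bench when shut. A 12 mm wide stem joins its middle to the flap's front lip, which lies 40 mm behind its axis; otherwise free all round. It moves on a circle of 192 mm radius about the hinge line
- guard_hinge (a point): middle of the flap's hinge line, 133 mm above the bench at the back of the housing; the line runs along the sander's y. The shut flap reaches from it to the sander's -x; the handle swings up and back (+x)
- brush: flat brush, about 160 mm long, lying on the front of the sander's base; origin under its middle; to be left alone
- plane: small brass finger plane, 50 x 22 mm, 45 mm high, on the front of the sander's base; origin under it; to be left alone
- jar: amber jar, 56 mm wide, 75 mm high, on the bench; origin under it; to be left alone
- mug: white mug, 76 mm wide, 85 mm high, on the bench; origin under it; to be left alone
- glue: white glue bottle, 52 mm wide, 130 mm high, on the bench; origin under it; to be left alone
- gouge: slim hand tool 200 mm long with a handle, lying on the bench; to be left alone
- hammer: hammer, 240 mm long, lying on the bench; to be left alone
- bridge: thin wooden instrument bridge, 46 x 30 x 6 mm, lying on the bench; to be left alone

How it is judged:
By the outcome, as a careful person would: the job done as asked, in the order asked, and still so for the second after the job is handed in, while the arm keeps its last pose, push and grip.
It also fails if it takes over 58 s, if anything falls off the work surface, if the arm or the gripper's body presses on something with over 40 N, if the wrist force passes 120 N, or if a joint passes its speed limit or range.

ROBOT

A 7-joint arm with a two-finger parallel gripper is mounted at the origin on the work surface. World frame = base frame: x ahead of the robot, y to its left, z up, the work surface at z = 0. Lengths are in m, angles in rad, forces in N, time in s.
With the tool pointing down it reaches from about 0.4 to 0.85 m from the base axis. Payload 10.4 kg.
Tool frame: the origin (TCP) lies on the front face of the gripper's body, between the roots of the fingers; the fingertips stand 73 mm ahead of it and the grasp point (between the pads) lies 54 mm ahead of it; z points along the fingers, y is the line along which they close (so a half turn about z gives the same grasp; the last joint's range is limited). The gripper opens to 85 mm and grips with 20 to 120 N. Pads are 22 mm wide; open, the fingers measure 114 mm over their backs; the gripper's body (76 mm by 85 mm) begins 54 mm behind the grasp point. The pads swing forward as they close: fully open they stand 13 mm farther back than shut.
Start: joints at [1.139, 0.332, -0.065, 1.46, 0.022, 1.35, -0.088], TCP at [0.248, -0.574, 0.304] pointing down, gripper open.
Joint ranges: [-2.6, 2.6], [-0.5, 2.12], [-1.47, 1.34], [0.16, 2.42], [-1.27, 4.41], [0.06, 2.06], [-2.6, 2.6]. Speed limits (rad/s): [2.22, 2.22, 2.79, 2.79, 3.14, 3.14, 3.14].

INTERFACE

Orientations are given as a unit quaternion [x, y, z, w].
In Python, from workcell import manip gives the robot as it stands.
- The arm moves only by the shell command python3 -m jog 'ROWS' [FORCE]. ROWS is JSON, a list of rows, each an object with "grip": the gripper command: -1 is fully open, 1 is shut, values between are in proportion; "slide": the shift along the tool's x, y, z in cm, a list of three; "yaw": the turn about the tool's z in rad. A call has 1 to 8 rows; each row shifts and turns the commanded pose from where the row before left it, along the tool's axes as they then stand; what a row does not reach is not made up. A row lasts 1/10 s, in which the tool goes at most 50 mm and 8.59 degrees, less where a joint would pass 70% of its speed; a pose out of reach is approached as far as the arm can. A call with a gripper value outside its range is refused whole. The fingers move at their own pace and stop on an object; FORCE is the grip in N (left out, the last holds). Time passes only in rows, so rows that do not move let the fingers close. It gives the time, the measured TCP pose, the force, the opening and the grip force at its end, in the units of the state.
- manip.get_obs(): the state, without advancing time (a new reading comes with each control period).
- manip.camera(name): name is "scene" or "top"; returns the picture (480x640x3 uint8, blue, green, red); there is no depth.
- manip.calibration(name): a dict with "vfov" (degrees; the focal length in pixels is half the picture's height over the tangent of half this angle, whatever the lens; pixels are square), "cx", "cy" (the principal point, pixels), "camera_from_world" (4x4, takes a point from world to camera coordinates). Camera axes: x right, y down, z forward; pixel columns grow to the right and rows downward; lengths in m; the calibration is good to about 2 mm. A picture is of the moment at which its call begins. calibration takes no time and is no camera call.
- manip.hand_in(): hands the job in; it is judged then, once.
Trained networks look in the newest picture that a camera, given by its name, has taken for a name from the list of things; names that differ only in an ending like _2 or _b are one class to them, and where a whole thing is asked for, a point or a joint stands for the part that bears it (a point fixed in the world has none). Each returns a list of dicts, best first, with "conf" (0 to 1); they miss things now and then, are a little off and sometimes report something else, mostly with a low value. They report only what shows in the picture. A call takes as long as a camera call.
- manip.masks_of(thing, camera): "region" (480x640 bool, what is visible of it) and "centre" ([column, row] in pixels, amid what is visible of it).
The state is a dict: "clock": time; "joint_pos": joint angles; "joint_velocities": joint speeds; "tau": joint torques, N m; "position": TCP position; "ee_rot": TCP orientation; "ft_force": force on the tool from outside, world axes, zero at the start; "torque": the same for the moment, N m; "grip_width": opening from 0.0 (shut) to 1.0 (fully open); "grasp_force": force on a finger pad.
Only numpy, scipy, OpenCV 4.12 (cv2) and the standard library are available. Lean on these libraries where they do the work, as an engineer would, in place of code of your own. Each camera call takes 0.05 s, during which the arm holds its last target. There are 200 camera calls.

## Working session

There is one attempt and no reset: what is moved stays moved. The work goes in short steps, Python scripts to look and compute and a shell command to move; the robot and the scene stay as the last step left them, time stands still between calls to the robot, and variables do not carry over. Pictures are saved under pics/ and viewed, at most 10 in all, crops included, and the job is handed in when it is done.

```bash
mkdir -p pics; ls; cat > h.py <<'E'
import numpy as np,cv2
from workcell import manip
from scipy.spatial.transform import Rotation as R
def cal(n):
    c=manip.calibration(n);f=240/np.tan(np.radians(c['vfov'])/2)
    return f,c['cx'],c['cy'],np.array(c['camera_from_world'])
def ray(n,uv):
    f,cx,cy,T=cal(n);d=T[:3,:3].T@np.array([(uv[0]-cx)/f,(uv[1]-cy)/f,1]);o=-T[:3,:3].T@T[:3,3];return o,d
def atz(n,uv,z):
    o,d=ray(n,uv);return o+d*(z-o[2])/d[2]
def proj(n,p):
    f,cx,cy,T=cal(n);q=T[:3,:3]@np.array(p)+T[:3,3];return np.array([cx+f*q[0]/q[2],cy+f*q[1]/q[2]])
E
python3 - <<'E'
from h import *
s=manip.get_obs();print(s)
for n in('scene','top'):
    cv2.imwrite(f'pics/{n}0.png',manip.camera(n));print(n,manip.calibration(n))
    for t in('sander','carriage_grip','guard_handle','guard','carriage'):
        for d in manip.masks_of(t,n)[:2]:
            m=d['region'];ys,xs=np.where(m);print(n,t,round(d['conf'],2),np.round(d['centre']),m.sum(),xs.min(),xs.max(),ys.min(),ys.max())
E
```

```text
pics
{'clock': 0.0, 'joint_pos': array([ 1.13938721,  0.33284551, -0.06468991,  1.46096288,  0.0215906 ,
        1.34984823, -0.08852822]), 'joint_velocities': array([-0.00036321, -0.00086347, -0.00033386, -0.00024181,  0.00091202,
       -0.00103071,  0.00041714]), 'tau': array([-1.13170918e-03, -6.25446153e+01,  4.89578792e-02, -3.91614461e+01,
        1.62538775e-02,  9.78143566e-03,  1.90987595e-05]), 'position': array([ 0.24833849, -0.57325214,  0.30312198]), 'ee_rot': array([ 9.79183660e-01,  2.02975101e-01, -1.66774913e-04, -6.63858254e-04]), 'ft_force': array([-0.32816717, -0.05322713, -0.00686408]), 'torque': array([-0.02415561,  0.02848375, -0.04082775]), 'grasp_force': 0.0, 'grip_width': 0.9998061932574527}
scene {'vfov': 43.78710052635001, 'cx': 308.8885096461507, 'cy': 241.40418500156872, 'camera_from_world': array([[ 0.11197479,  0.99364515, -0.01144351, -0.03668912],
       [ 0.83245087, -0.10008608, -0.5449847 , -0.33843161],
       [-0.54266674,  0.05149839, -0.83836789,  1.81440553],
       [ 0.        ,  0.        ,  0.        ,  1.        ]])}
scene sander 0.82 [3
[... 328 characters left out ...]
91594058855, 'cx': 316.6222491005903, 'cy': 240.39969667537366, 'camera_from_world': array([[-0.01247827, -0.99942765, -0.03144306,  0.01830443],
       [-0.9812634 ,  0.01828576, -0.19180138,  0.50407315],
       [ 0.19226657,  0.02846058, -0.98092995,  1.15343955],
       [ 0.        ,  0.        ,  0.        ,  1.        ]])}
top sander 0.72 [284. 223.] 17992 188 382 153 286
top carriage_grip 0.9 [339. 216.] 2385 302 364 195 251
top carriage_grip 0.22 [231. 204.] 4635 193 271 166 253
top guard_handle 0.77 [229. 204.] 4481 194 270 168 253
top guard_handle 0.57 [499. 183.] 1280 470 518 145 236
top guard 0.77 [231. 200.] 4637 193 271 166 253
top carriage 0.75 [340. 216.] 2311 302 363 195 251
```

```bash
python3 - <<'E'
import cv2
a=cv2.imread('pics/scene0.png')[190:370,200:500];b=cv2.imread('pics/top0.png')[120:320,160:430]
cv2.imwrite('pics/a.png',cv2.resize(a,(800,480),interpolation=cv2.INTER_CUBIC));cv2.imwrite('pics/b.png',cv2.resize(b,(800,593),interpolation=cv2.INTER_CUBIC))
E
```

```text
(no output)
```

View pics/a.png

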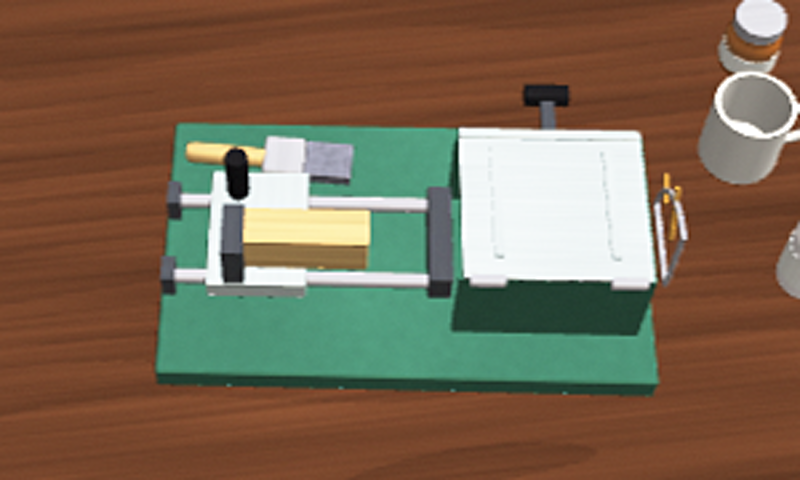

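View pics/b.png

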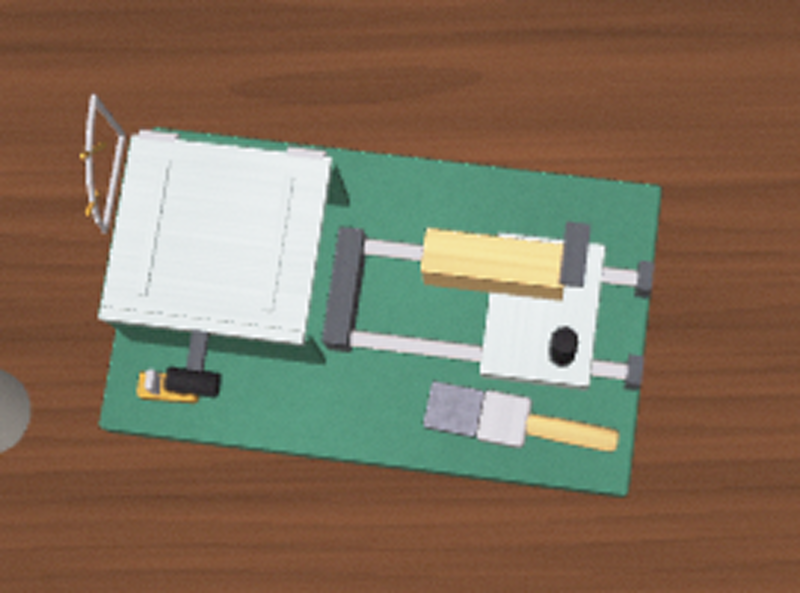

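View pics/top0.png

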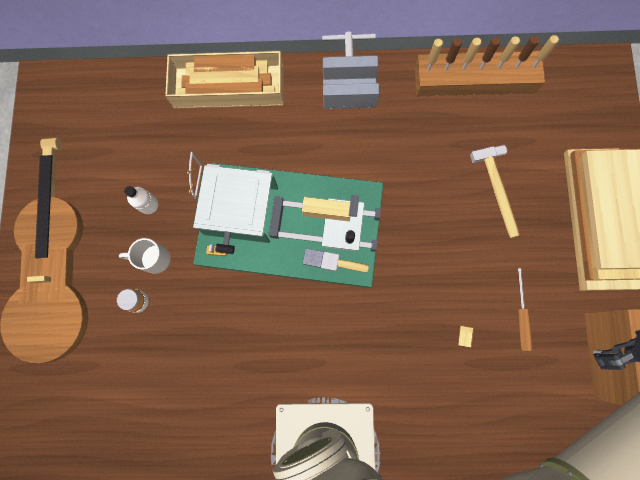

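The scene picture shows the sander with the carriage at the left, its black grip at about (288,255) in the full frame, and the handle at about (404,226). In the top picture the grip top is at about (350,233) and the handle at (225,249). The plane sits just under the handle. I'll fit the sander pose from the base corners.

```bash
python3 - <<'E'
from h import *
from scipy.optimize import least_squares
t=lambda u,v:(160+(u+.5)/2.963-.5,120+(v+.5)/2.963-.5)
s=lambda u,v:(200+(u+.5)/2.667-.5,190+(v+.5)/2.667-.5)
P=[('top',t(155,129),(.13,.21,.03)),('top',t(660,185),(.13,-.24,.03)),('top',t(627,491),(-.14,-.24,.03)),('top',t(100,427),(-.14,.21,.03)),
('scene',s(177,124),(-.14,-.24,.03)),('scene',s(157,374),(.13,-.24,.03)),('scene',s(657,384),(.13,.21,.03))]
def W(p,q):c,n=np.cos(p[2]),np.sin(p[2]);return np.array([p[0]+c*q[0]-n*q[1],p[1]+n*q[0]+c*q[1],q[2]])
f=lambda p:np.concatenate([proj(n,W(p,q))-uv for n,uv,q in P])
r=least_squares(f,[.5,.1,-.1]);p=r.x;print(p,np.round(r.fun,1))
def S(w):d=R.from_euler('z',-p[2]).apply([w[0]-p[0],w[1]-p[1],w[2]]);return d
print('handle',[(w,S(w)) for w in (atz('top',t(193,382),.135),atz('scene',s(546,96),.135))])
print('grip top',[(w,S(w)) for w in (atz('top',t(567,337),.13),atz('scene',s(236,153),.13))])
# residual distance of grip x=-.037 line
s0=manip.get_obs();print(R.from_quat(s0['ee_rot']).as_matrix())
print(s0['position'],W(p,(-.037,-.15,.104)))
np.save('p.npy',p)
E
```

```text
[ 0.56366854  0.09502079 -0.13919086] [-1.6 -1.4  0.7 -1.   0.7  0.6 -1.1  0.1 -1.1 -1.  -1.2 -0.4  1.1 -0.4]
handle [(array([0.47227093, 0.21846033, 0.135     ]), array([-0.1076399 ,  0.10956502,  0.135     ])), (array([0.47527016, 0.21906815, 0.135     ]), array([-0.104754  ,  0.11058309,  0.135     ]))]
grip top [(array([ 0.50331932, -0.07104675,  0.13      ]), array([-0.03672504, -0.1728344 ,  0.13      ])), (array([ 0.49976344, -0.06783435,  0.13      ]), array([-0.04069222, -0.17014641,  0.13      ]))]
[[ 9.17586215e-01  3.97536828e-01  9.44222945e-05]
 [ 3.97536834e-01 -9.17586215e-01 -5.64540132e-05]
 [ 6.41980465e-05  8.93377643e-05 -9.99999994e-01]]
[ 0.24849456 -0.57349366  0.30393601] [ 0.50621511 -0.04839505  0.104     ]
```

```bash
cat > st.py <<'E'
import sys
from h import *
p=np.load('p.npy');s=manip.get_obs();A=R.from_quat(s['ee_rot']).as_matrix()
d=R.from_euler('z',-p[2]).apply(s['position']-[p[0],p[1],0])*1000
print('t',s['clock'],'sander xyz mm',np.round(d,1),'yawerr',np.round(np.arctan2(A[1,0],A[0,0])-p[2],4),'tilt',np.round(A[:2,2],3),'F(sander)',np.round(R.from_euler('z',-p[2]).apply(s['ft_force']),1),'w',round(s['grip_width']*85,1),'gf',round(s['grasp_force'],1))
if len(sys.argv)>1:print(np.round(s['joint_pos'],2))
E
python3 -m jog '[{"grip":-1,"slide":[0,0,0],"yaw":0.137},{"grip":-1,"slide":[0,0,0],"yaw":0.137},{"grip":-1,"slide":[0,0,0],"yaw":0.137},{"grip":-1,"slide":[0,0,0],"yaw":0.137},{"grip":-1,"slide":[1.5,-4,0],"yaw":0},{"grip":-1,"slide":[1.5,-4,0],"yaw":0},{"grip":-1,"slide":[1.5,-4,0],"yaw":0},{"grip":-1,"slide":[1.5,-4,0],"yaw":0}]' 40; python3 st.py 1
```

```text
clock: 1.4
position: [0.3307, -0.4218, 0.3041]
ee_rot: [0.998, -0.07, 0.0, 0.0]
ft_force: [0.6, -1.5, 0.9]
grip_width: 0.997
grasp_force: 0.0
t 1.4 sander xyz mm [-159.  -544.1  304.1] yawerr -0.0001 tilt [ 0. -0.] F(sander) [ 0.8 -1.4  0.9] w 84.8 gf 0.0
[ 0.91  0.14 -0.1   1.69  0.01  1.31 -0.9 ]
```

```bash
python3 -m jog '[{"grip":-1,"slide":[1.5,-4.6,0],"yaw":0},{"grip":-1,"slide":[1.5,-4.6,0],"yaw":0},{"grip":-1,"slide":[1.5,-4.6,0],"yaw":0},{"grip":-1,"slide":[1.5,-4.6,0],"yaw":0},{"grip":-1,"slide":[1.5,-4.6,0],"yaw":0},{"grip":-1,"slide":[1.5,-4.6,0],"yaw":0},{"grip":-1,"slide":[1.5,-4.6,0],"yaw":0},{"grip":-1,"slide":[0.8,-3,0],"yaw":0}]'; python3 -m jog '[{"grip":-1,"slide":[0,0,0],"yaw":0},{"grip":-1,"slide":[0,0,0],"yaw":0}]'; python3 st.py 1
```

```text
clock: 2.2
position: [0.4919, -0.0868, 0.3043]
ee_rot: [0.998, -0.068, 0.001, -0.0]
ft_force: [0.5, -0.5, -0.4]
grip_width: 0.999
grasp_force: 0.0
clock: 2.4
position: [0.4908, -0.0903, 0.3039]
ee_rot: [0.998, -0.069, -0.0, 0.0]
ft_force: [-0.5, -1.3, -0.4]
grip_width: 0.999
grasp_force: 0.0
t 2.4 sander xyz mm [ -46.4 -193.6  303.9] yawerr 0.0013 tilt [-0. -0.] F(sander) [-0.4 -1.4 -0.4] w 84.9 gf 0.0
[ 0.51  0.08 -0.44  1.77  0.04  1.3  -1.65]
```

```bash
python3 -m jog '[{"grip":-1,"slide":[0.8,-2.3,0],"yaw":0},{"grip":-1,"slide":[0,0,3],"yaw":0},{"grip":-1,"slide":[0,0,3],"yaw":0},{"grip":-1,"slide":[0,0,0],"yaw":0},{"grip":-1,"slide":[0,0,0],"yaw":0}]'; python3 - <<'E'
from h import *
cv2.imwrite('pics/c.png',cv2.resize(manip.camera('scene')[190:340,220:420],(800,600),interpolation=cv2.INTER_CUBIC))
E
python3 st.py 1
```

```text
clock: 2.9
position: [0.5017, -0.07, 0.2445]
ee_rot: [0.998, -0.07, -0.0, 0.0]
ft_force: [0.7, -0.1, 0.3]
grip_width: 0.999
grasp_force: 0.0
t 2.95 sander xyz mm [ -37.9 -171.7  245.3] yawerr -0.0015 tilt [ 0.001 -0.   ] F(sander) [-0.3  0.3  0.7] w 84.7 gf 0.0
[ 0.47  0.15 -0.46  1.83  0.07  1.18 -1.72]
```

View pics/c.png

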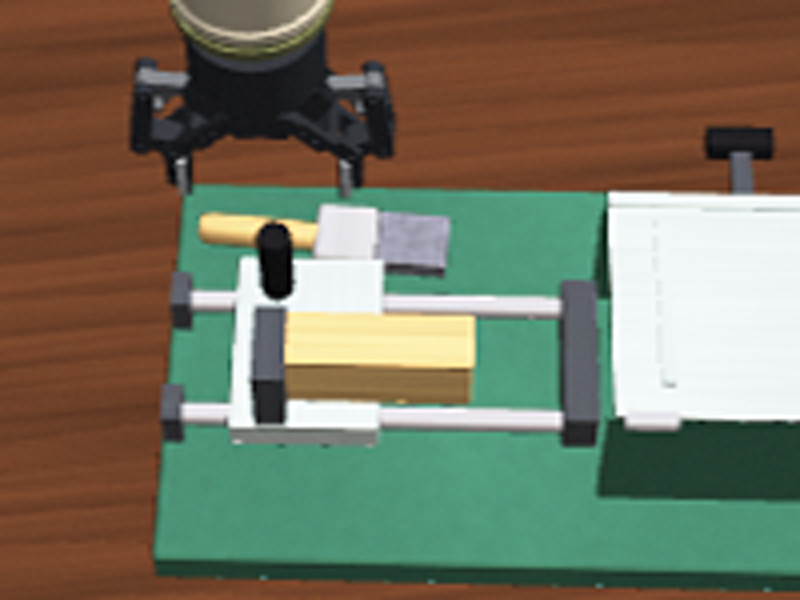

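The open fingers at (180,190) and (347,190) in the crop straddle the grip at (275,260), with the flap shut. I'll go down and grip.

```bash
python3 -m jog '[{"grip":-1,"slide":[0,0,3],"yaw":0},{"grip":-1,"slide":[0,0,3],"yaw":0},{"grip":-1,"slide":[0,0,2.4],"yaw":0},{"grip":-0.2,"slide":[0,0,0],"yaw":0},{"grip":0.2,"slide":[0,0,0],"yaw":0},{"grip":0.4,"slide":[0,0,0],"yaw":0},{"grip":1,"slide":[0,0,0],"yaw":0},{"grip":1,"slide":[0,0,0],"yaw":0}]' 40; python3 -m jog '[{"grip":1,"slide":[0,0,0],"yaw":0},{"grip":1,"slide":[0,0,0],"yaw":0},{"grip":1,"slide":[0,0,0],"yaw":0}]';python3 st.py
```

```text
clock: 3.75
position: [0.5027, -0.0689, 0.1615]
ee_rot: [0.998, -0.07, 0.001, 0.0]
ft_force: [-2.0, -0.2, 7.5]
grip_width: 0.247
grasp_force: 38.8
clock: 4.05
position: [0.5027, -0.0689, 0.1615]
ee_rot: [0.998, -0.07, 0.001, 0.0]
ft_force: [-1.7, 0.1, 6.5]
grip_width: 0.252
grasp_force: 38.8
t 4.05 sander xyz mm [ -37.6 -170.7  161.5] yawerr -0.0001 tilt [ 0.002 -0.001] F(sander) [-1.7 -0.1  6.5] w 21.4 gf 38.8
```

```bash
python3 -m jog '[{"grip":1,"slide":[0,-1,0],"yaw":0},{"grip":1,"slide":[0,-1.5,0],"yaw":0},{"grip":1,"slide":[0,-1.5,0],"yaw":0},{"grip":1,"slide":[0,-1.5,0],"yaw":0},{"grip":1,"slide":[0,-1.5,0],"yaw":0},{"grip":1,"slide":[0,-1.5,0],"yaw":0},{"grip":1,"slide":[0,-0.5,0],"yaw":0},{"grip":1,"slide":[0,0,0],"yaw":0}]'; python3 st.py;python3 -m jog '[{"grip":1,"slide":[0,-0.4,0],"yaw":0},{"grip":1,"slide":[0,-0.3,0],"yaw":0},{"grip":1,"slide":[0,0,0],"yaw":0}]'; python3 st.py
```

```text
clock: 4.85
position: [0.5157, 0.0214, 0.1615]
ee_rot: [0.998, -0.069, 0.002, -0.0]
ft_force: [0.6, 2.7, 7.0]
grip_width: 0.246
grasp_force: 40.1
t 4.85 sander xyz mm [-37.3 -79.6 161.5] yawerr 0.0013 tilt [0.003 0.001] F(sander) [0.2 2.8 7. ] w 21.0 gf 40.1
clock: 5.15
position: [0.5165, 0.0272, 0.1615]
ee_rot: [0.998, -0.07, 0.002, 0.0]
ft_force: [0.0, 0.3, 7.5]
grip_width: 0.245
grasp_force: 40.1
t 5.15 sander xyz mm [-37.3 -73.7 161.5] yawerr -0.0001 tilt [ 0.003 -0.   ] F(sander) [-0.   0.3  7.5] w 20.8 gf 40.1
```

```bash
for i in 1 2; do python3 -m jog '[{"grip":1,"slide":[0,-0.3,0],"yaw":0},{"grip":1,"slide":[0,-0.3,0],"yaw":0},{"grip":1,"slide":[0,0,0],"yaw":0}]' >/dev/null; python3 st.py; done
```

```text
t 5.45 sander xyz mm [-37.3 -67.8 161.5] yawerr -0.0003 tilt [ 0.003 -0.   ] F(sander) [-0.   0.2  7.7] w 20.9 gf 40.1
t 5.75 sander xyz mm [-37.2 -61.8 161.5] yawerr -0.0003 tilt [ 0.003 -0.   ] F(sander) [ 0.8 -0.5  7.1] w 20.9 gf 40.1
```

```bash
for i in 1 2 3; do python3 -m jog '[{"grip":1,"slide":[0,-0.2,0],"yaw":0},{"grip":1,"slide":[0,-0.2,0],"yaw":0},{"grip":1,"slide":[0,0,0],"yaw":0}]' >/dev/null; python3 st.py; done
```

```text
t 6.05 sander xyz mm [-37.2 -59.  161.5] yawerr -0.0012 tilt [ 0.002 -0.002] F(sander) [ 0.5 -5.8 10. ] w 21.1 gf 40.4
t 6.35 sander xyz mm [-37.1 -58.6 161.4] yawerr -0.0044 tilt [ 0.001 -0.006] F(sander) [ -3.2 -19.2  17.3] w 20.9 gf 41.6
t 6.65 sander xyz mm [-37.  -58.2 161.3] yawerr -0.0078 tilt [-0.001 -0.011] F(sander) [ -6.  -32.   22.5] w 21.0 gf 43.4
```

Contact with the stop at about y −59. I'll relax most of the push, then release and rise.

```bash
python3 -m jog '[{"grip":1,"slide":[0,0.6,0],"yaw":0},{"grip":1,"slide":[0,0,0],"yaw":0}]' >/dev/null; python3 st.py; python3 -m jog '[{"grip":0,"slide":[0,0,0],"yaw":0},{"grip":-1,"slide":[0,0,0],"yaw":0},{"grip":-1,"slide":[0,0,0],"yaw":0},{"grip":-1,"slide":[0,0,0],"yaw":0},{"grip":-1,"slide":[0,0,0],"yaw":0},{"grip":-1,"slide":[0,0,0],"yaw":0}]'>/dev/null;python3 st.py 1
```

```text
t 6.85 sander xyz mm [-37.1 -58.9 161.4] yawerr -0.0034 tilt [ 0.002 -0.003] F(sander) [ -1.1 -11.2  11.2] w 20.8 gf 40.9
t 7.45 sander xyz mm [-38.5 -55.7 159.8] yawerr 0.0002 tilt [-0. -0.] F(sander) [-0.1  1.1  0.2] w 84.7 gf 0.0
[ 0.29  0.28 -0.52  1.88  0.16  1.02 -2.01]
```

```bash
python3 -m jog '[{"grip":-1,"slide":[0,0,-3],"yaw":0},{"grip":-1,"slide":[0,0,-3.5],"yaw":0},{"grip":-1,"slide":[0,0,-3.5],"yaw":0},{"grip":-1,"slide":[-1.3,-3.3,0],"yaw":0},{"grip":-1,"slide":[-1.3,-3.3,0],"yaw":0},{"grip":-1,"slide":[-1.3,-3.3,0],"yaw":0},{"grip":-1,"slide":[-1.3,-3.3,0],"yaw":0},{"grip":-1,"slide":[-1.3,-3.3,0],"yaw":0}]'>/dev/null; python3 -m jog '[{"grip":-1,"slide":[0,0,0],"yaw":0},{"grip":-1,"slide":[0,0,0],"yaw":0}]' >/dev/null; python3 - <<'E'
from h import *
cv2.imwrite('pics/d.png',cv2.resize(manip.camera('scene')[170:340,250:470],(776,600),interpolation=cv2.INTER_CUBIC))
manip.camera('top')
p=np.load('p.npy');print([(round(d['conf'],2),d['centre']) for c in('scene','top') for d in manip.masks_of('guard_handle',c)])
E
python3 st.py 1
```

```text
[(0.84, [407.7, 264.6]), (0.59, [358.3, 286.7]), (0.58, [241.4, 196.7]), (0.27, [519.6, 322.2])]
t 8.65 sander xyz mm [-102.7  108.   259.8] yawerr -0.0021 tilt [-0.    -0.001] F(sander) [-0.   0.2 -0.5] w 85.3 gf 0.0
[ 0.08  0.2  -0.66  1.76  0.13  1.23 -2.33]
```

View pics/d.png

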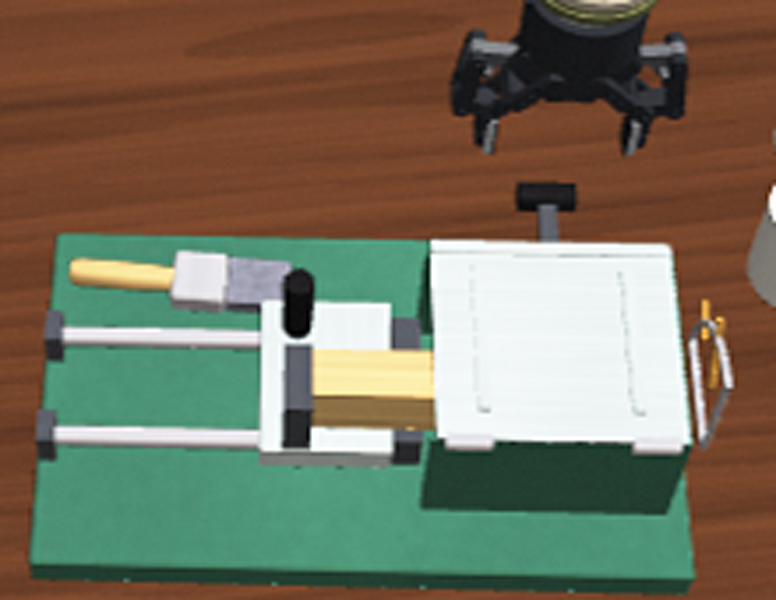

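The picture shows the carriage against the stop bar at (405,335), the flap shut, and the handle at (546,197) under the open fingers. I'll go down and close on the handle's ends.

```bash
python3 -m jog '[{"grip":-1,"slide":[-0.3,-0.2,1],"yaw":0},{"grip":-1,"slide":[0,0,3],"yaw":0},{"grip":-1,"slide":[0,0,2.5],"yaw":0},{"grip":-1,"slide":[0,0,0.6],"yaw":0},{"grip":-0.3,"slide":[0,0,0],"yaw":0},{"grip":-0.2,"slide":[0,0,0],"yaw":0},{"grip":-0.1,"slide":[0,0,0],"yaw":0},{"grip":0,"slide":[0,0,0],"yaw":0}]' 30; python3 st.py 1; python3 -m jog '[{"grip":0.1,"slide":[0,0,0],"yaw":0},{"grip":0.2,"slide":[0,0,0],"yaw":0},{"grip":0.3,"slide":[0,0,0],"yaw":0}]' >/dev/null;python3 st.py
```

```text
clock: 9.45
position: [0.4742, 0.2201, 0.1899]
ee_rot: [0.998, -0.07, 0.001, -0.0]
ft_force: [0.4, -0.1, -0.2]
grip_width: 0.498
grasp_force: 0.0
t 9.45 sander xyz mm [-106.   111.5  189.9] yawerr -0.0001 tilt [0.002 0.   ] F(sander) [ 0.4 -0.  -0.2] w 42.3 gf 0.0
[ 0.06  0.27 -0.65  1.84  0.19  1.09 -2.38]
t 9.75 sander xyz mm [-106.   111.2  189.3] yawerr -0.0003 tilt [0.001 0.   ] F(sander) [ 0.5 -0.9  2.3] w 39.0 gf 31.2
```

```bash
python3 -m jog '[{"grip":1,"slide":[0,0,0],"yaw":0},{"grip":1,"slide":[0,0,0],"yaw":0}]' 45 >/dev/null; python3 st.py; python3 -m jog '[{"grip":1,"slide":[0.05,0,-1.26],"yaw":0},{"grip":1,"slide":[0.14,0,-1.25],"yaw":0},{"grip":1,"slide":[0.22,0,-1.24],"yaw":0},{"grip":1,"slide":[0.3,0,-1.22],"yaw":0},{"grip":1,"slide":[0,0,0],"yaw":0}]'>/dev/null; python3 st.py
```

```text
t 9.95 sander xyz mm [-106.   111.2  189.2] yawerr -0.0002 tilt [0.001 0.   ] F(sander) [ 2.3 -2.2  2.7] w 38.7 gf 49.7
t 10.45 sander xyz mm [-99.2 111.2 239.3] yawerr -0.0004 tilt [-0. -0.] F(sander) [ 1.8  1.9 -5.7] w 39.0 gf 48.1
```

```bash
python3 -m jog '[{"grip":1,"slide":[0.38,0,-1.2],"yaw":0},{"grip":1,"slide":[0.45,0,-1.17],"yaw":0},{"grip":1,"slide":[0.53,0,-1.14],"yaw":0},{"grip":1,"slide":[0.6,0,-1.1],"yaw":0},{"grip":1,"slide":[0,0,0],"yaw":0}]'>/dev/null; python3 st.py 1;  python3 -m jog '[{"grip":1,"slide":[0.67,0,-1.06],"yaw":0},{"grip":1,"slide":[0.74,0,-1.01],"yaw":0},{"grip":1,"slide":[0.81,0,-0.96],"yaw":0},{"grip":1,"slide":[0.87,0,-0.91],"yaw":0},{"grip":1,"slide":[0,0,0],"yaw":0}]'>/dev/null; python3 st.py 1
```

```text
t 10.95 sander xyz mm [-79.1 111.1 285.9] yawerr -0.0007 tilt [ 0. -0.] F(sander) [-2.1 -0.2 -3.6] w 39.0 gf 47.2
[ 0.08  0.23 -0.65  1.67  0.14  1.29 -2.31]
t 11.45 sander xyz mm [-47.9 110.9 325. ] yawerr -0.0008 tilt [0. 0.] F(sander) [-1.5 -3.1 -4.3] w 38.8 gf 46.7
[ 0.08  0.27 -0.64  1.55  0.16  1.38 -2.29]
```

```bash
python3 -m jog '[{"grip":1,"slide":[0.93,0,-0.85],"yaw":0},{"grip":1,"slide":[0.98,0,-0.79],"yaw":0},{"grip":1,"slide":[1.03,0,-0.72],"yaw":0},{"grip":1,"slide":[1.07,0,-0.65],"yaw":0},{"grip":1,"slide":[0,0,0],"yaw":0},{"grip":1,"slide":[0,0,0],"yaw":0}]'>/dev/null; python3 st.py 1; python3 - <<'E'
from h import *
a=manip.camera('scene');b=manip.camera('top')
cv2.imwrite('pics/e.png',cv2.resize(a[150:330,250:490],(800,600),interpolation=cv2.INTER_CUBIC))
cv2.imwrite('pics/f.png',cv2.resize(b[120:300,160:400],(800,600),interpolation=cv2.INTER_CUBIC))
E
```

```text
t 12.05 sander xyz mm [ -9.2 110.9 353.6] yawerr 0.0001 tilt [-0.001 -0.001] F(sander) [-2.3 -3.3 -3.2] w 38.6 gf 46.8
[ 0.06  0.33 -0.62  1.41  0.19  1.46 -2.27]
```

View pics/e.png

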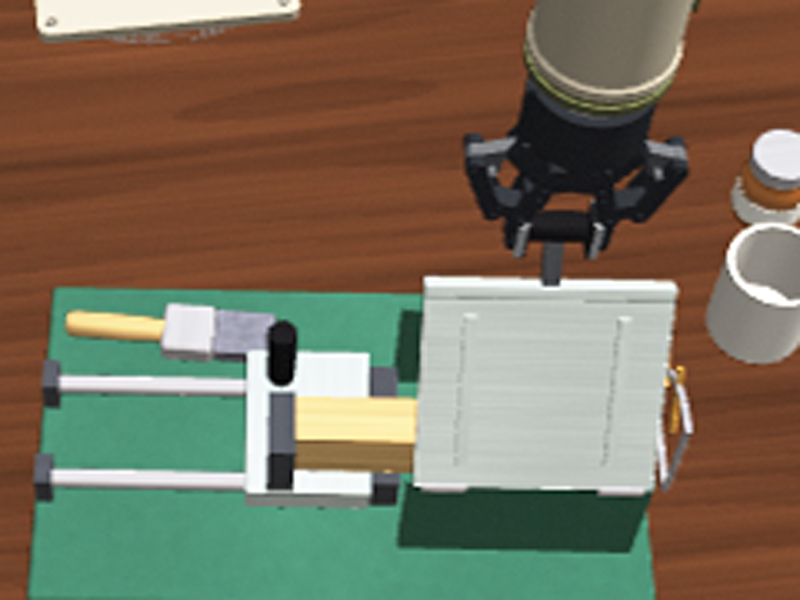

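View pics/f.png

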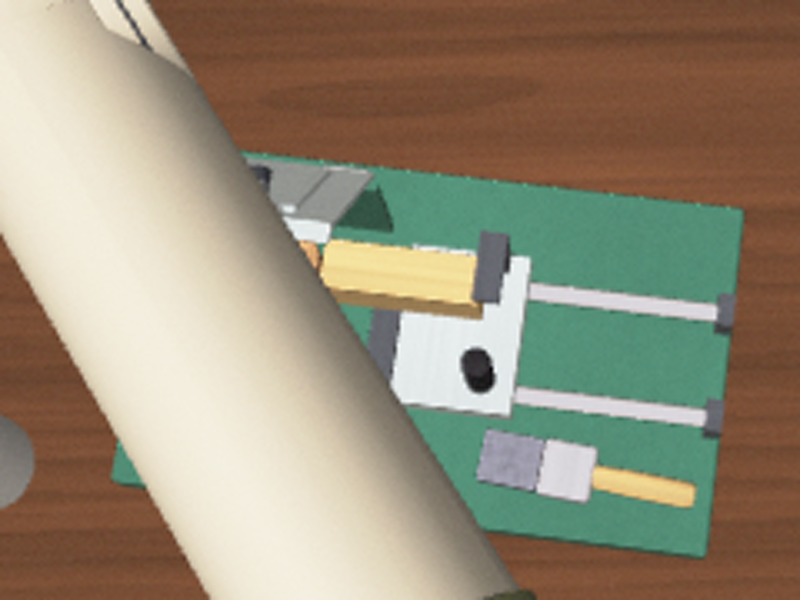

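The carriage is still home, and the flap is up with the handle at (560,226) in the crop. Now I'll check the angle from the image.

```bash
python3 - <<'E'
from h import *
p=np.load('p.npy')
W=lambda x,y,z:R.from_euler('z',p[2]).apply([x,y,z])+[p[0],p[1],0]
f=lambda a,b,r,o:W(.086-r*np.cos(a+o),b,.133+r*np.sin(a+o))
L=lambda u,v:(200+u/2.667,190+v/2.667)
E=lambda u,v:np.round((250+u/3.333,150+v/3.333),1)
print('shut obs handle,lipL,lipR',np.round([L(546,96),L(459,131),L(640,131)],1))
print('now obs',E(560,226),E(425,279),E(677,284))
for d in (0,55,57.5,60,62.5,65):
    a=np.radians(d);print(d,*[np.round(proj('scene',q),1) for q in (f(a,.11,.192,.0104),f(a,.027,.152,.02),f(a,.193,.152,.02))])
E
```

```text
shut obs handle,lipL,lipR [[404.7 226. ]
 [372.1 239.1]
 [440.  239.1]]
now obs [418.  217.8] [377.5 233.7] [453.1 235.2]
0 [404.1 225.3] [370.5 238.2] [440.  239.3]
55 [415.4 215.9] [375.7 232.9] [452.7 234.1]
57.5 [415.9 217.3] [375.9 234.1] [453.3 235.4]
60 [416.5 219. ] [376.1 235.5] [453.8 236.7]
62.5 [417.  220.7] [376.4 237. ] [454.4 238.2]
65 [417.5 222.7] [376.6 238.6] [455.  239.9]
```

```bash
python3 - <<'E'
from h import *
a0=cv2.imread('pics/scene0.png');a1=manip.camera('scene')
for n,a,c,r in(('shut',a0,(397,399,401,408,410,412),(218,242)),('now',a1,(409,411,412,422,423,425),(206,242))):
    g=a[:,:,2].astype(int);print(n,r[0]);[print(k,g[r[0]:r[1],k]) for k in c]
p=np.load('p.npy')
W=lambda x,y,z:R.from_euler('z',p[2]).apply([x,y,z])+[p[0],p[1],0]
cam=-np.array(manip.calibration('scene')['camera_from_world'])[:3,:3].T@np.array(manip.calibration('scene')['camera_from_world'])[:3,3]
def bot(d,top=False,hx=.086):
    a=np.radians(d)+.0104;t=np.linspace(0,6.28,200)
    v=[proj('scene',W(hx-.192*np.cos(a)+.01*np.cos(k),.12,.133+.192*np.sin(a)+.01*np.sin(k)))[1] for k in t];return np.round((min(v),max(v)),1)
for d in(0,56,58,60,62):print(d,bot(d),bot(d,hx=.084))
E
python3 st.py
```

```text
shut 218
397 [111 124 123  90  28  21  26  27  20  11  11  37 107 109 116 120 109 105
 113 110 186 250 244 235]
399 [113 123 124  92  26  35  37  40  30  19  17  23 108 110 117 120 107 109
 114 107 170 250 244 236]
401 [118 123 123  90  27  33  37  38  29  20  12  22 109 116 121 120 108 116
 115 108 158 251 244 237]
408 [121 121 125 107  25  33  35  36  29  23  33  36 109 114 111 105 106 106
 102 104 156 252 243 244]
410 [122 122 122 120  24  31  36  36  30  25  13  28 116 119 117 107 110 113
 108 111 159 251 243 237]
412 [122 121 122 117  21  29  31  31  25  19  13  31 106 118 114 106 111 110
 106 113 144 251 243 239]
now 206
409 [ 44  27  23  23  23  21  19  21  21  25  38  74  30  18  12  18  68 133
 135 125 118 112 104  96 107 117 116 161 249 244 225 198 187 168 198 193]
411 [ 22  23  23  31  32  22  24  44  33  36  37  36  28  21  16  18  69 134
 132 125 118 114 106  99 114 120 105 149 240 249 232 198 188 174 197 194]
412 [ 24  29  22  27  27  21  39  53  32  34  36  37  29  23  17  18  57 117
 101  96  79  78  78  74  75  79  68  92 141 186 237 199 187 177 199 194]
422 [ 19  37 119 112 124 130 123  67  30  35  34  35  33  26  17  14  45 133
 122 116 109 105  99 111 115 114 104 128 252 244 238 198 187 185 197 196]
423 [ 21  27 102 114 126 129 122  64  29  36  37  36  32  27  20  17  48 137
 125 117 112 103  98 111 113 110 102 128 252 243 238 197 189 187 199 194]
425 [ 22  24  80 122 129 129 127  87  29  35  35  37  32  25  21  17  24  40
  53  53  62  68 103 113 114 110 104 130 252 244 240 198 188 182 176 197]
0 [221.2 229.4] [220.5 228.8]
56 [211.8 221.2] [211.1 220.5]
58 [213.  222.4] [212.3 221.7]
60 [214.3 223.8] [213.5 223. ]
62 [215.7 225.2] [214.9 224.4]
t 12.2 sander xyz mm [ -9.1 110.9 353.8] yawerr 0.0 tilt [-0.    -0.001] F(sander) [-1.8 -4.5 -4.8] w 39.1 gf 46.7
```

```bash
python3 -m jog '[{"grip":1,"slide":[0,0,0],"yaw":0},{"grip":1,"slide":[0,0,0],"yaw":0},{"grip":1,"slide":[0,0,0],"yaw":0},{"grip":1,"slide":[0,0,0],"yaw":0},{"grip":1,"slide":[0,0,0],"yaw":0},{"grip":1,"slide":[0,0,0],"yaw":0},{"grip":1,"slide":[0,0,0],"yaw":0},{"grip":1,"slide":[0,0,0],"yaw":0}]' 60 >/dev/null; python3 st.py; python3 - <<'E'
from h import *
a=manip.camera('scene');g=a[:,:,2].astype(int)
for k in(422,423):print(g[206:240,k])
p=np.load('p.npy')
W=lambda x,y,z:R.from_euler('z',p[2]).apply([x,y,z])+[p[0],p[1],0]
x0,y0=425,215;b=cv2.resize(a[y0:y0+90,x0:x0+60],(533,800)[:2],interpolation=cv2.INTER_CUBIC)[:, :]
b=cv2.resize(a[y0:y0+75,x0:x0+60],(480,600),interpolation=cv2.INTER_CUBIC)
def pt(q,c):
    u=(proj('scene',W(*q))-[x0,y0]+.5)*8;cv2.circle(b,tuple(int(i) for i in u),3,c,-1)
for d,c in((30,(255,0,0)),(60,(0,0,255)),(58,(255,0,255))):
    t=np.radians(d);pt((.086-.08*np.cos(t),.2,.133+.08*np.sin(t)),c)
for d,c in((0,(0,255,255)),(90,(0,255,0))):
    t=np.radians(d);pt((.086-.08*np.cos(t),.2,.133+.08*np.sin(t)),c)
pt((.086,.2,.133),(255,255,0))
cv2.imwrite('pics/g.png',b)
E
```

```text
t 13.0 sander xyz mm [ -8.7 110.9 354. ] yawerr -0.0003 tilt [-0.    -0.001] F(sander) [-1.9 -5.5 -4.6] w 38.6 gf 61.1
[ 21  33 119 112 123 128 123  65  28  35  35  35  30  27  20  15  38 133
 123 116 112 105  99 110 114 113 102 129 251 245 242 191 189 184]
[ 21  28 103 116 126 127 122  64  27  34  35  35  31  28  20  16  29 137
 125 116 112 104  99 111 113 109 102 129 252 245 242 192 186 186]
```

View pics/g.png

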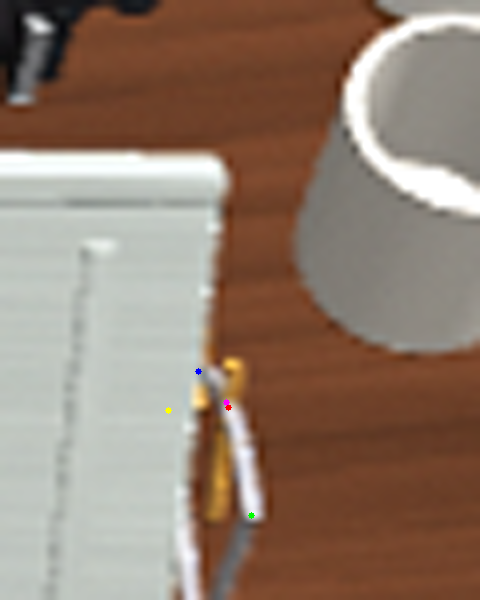

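The overlaid scale points land on the rod, so the camera model holds. The camera gives about 58.2 degrees and the arm's own motion about 59.6, and the flap isn't creeping. I'll raise it about one degree more and check once.

```bash
python3 -m jog '[{"grip":1,"slide":[0.15,0,-0.09],"yaw":0},{"grip":1,"slide":[0.15,0,-0.09],"yaw":0},{"grip":1,"slide":[0,0,0],"yaw":0},{"grip":1,"slide":[0,0,0],"yaw":0},{"grip":1,"slide":[0,0,0],"yaw":0}]' >/dev/null; python3 st.py; python3 - <<'E'
from h import *
a=manip.camera('scene');g=a[:,:,2].astype(int)
for k in(422,423):print(g[206:240,k])
cv2.imwrite('pics/i.png',a)
E
```

```text
t 13.55 sander xyz mm [ -6.  110.9 355.6] yawerr -0.0001 tilt [-0.001 -0.001] F(sander) [-2.2 -5.4 -5. ] w 38.4 gf 61.1
[ 22  22  57 116 126 128 125 119  24  31  35  36  35  29  24  17  18  72
 126 117 112 106 100 110 113 113 105 116 199 247 243 210 191 179]
[ 22  20  47 118 128 128 123 121  24  32  36  34  35  30  23  19  17  72
 128 117 111 105  98 110 113 111 103 115 200 248 243 210 190 179]
```

View pics/i.png

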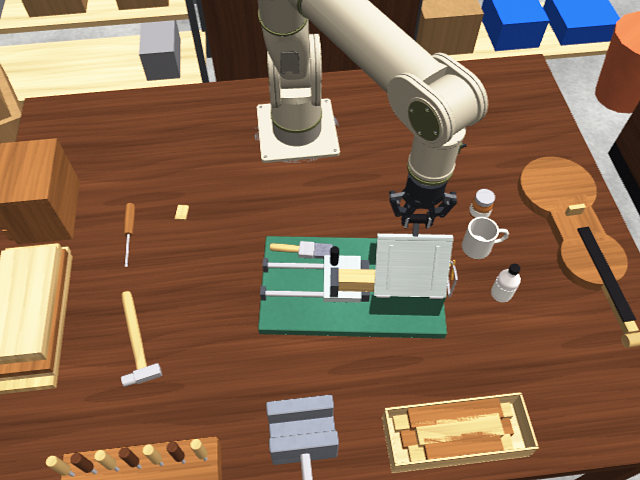

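The gripper holds the handle at (415,228), the flap is up, the carriage is at its stop, and everything else is in place. The top and bottom edges of the handle now put the camera angle at about 59 degrees, and the arm's motion says about 60.6. I'm handing in.

```bash
python3 -c "
from workcell import manip
print(manip.hand_in())"
```

```text
the job is handed in; nothing more can be done
None
```

I slid the carriage home against the stop with the flap shut, then raised the flap to about 60° (camera about 59°, arm motion about 60.6°); it was still gripped there at hand-in, 13.6 s on the clock, with nothing else seen to have moved.

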